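# Unlock the parts case's lid stay and lower the lid

## Robot

A 6-joint arm with a two-finger parallel gripper is mounted at the origin on the work surface. World frame = base frame: x ahead of the robot, y to its left, z up, the work surface at z = 0. Lengths are in m, angles in rad, forces in N, time in s.
With the tool pointing down it reaches from about 0.35 to 0.85 m from the base axis. Payload 8.1 kg.
Tool frame: the origin (TCP) lies at the very end of the fingers, on their centre line; the grasp point (between the pads) lies 19 mm behind it; z points along the fingers, y is the line along which they close (so a half turn about z gives the same grasp; the last joint's range is limited). The gripper opens to 93 mm and grips with 3 to 60 N. Pads are 15 mm wide; open, the fingers measure 128 mm over their backs; the gripper's body (75 mm by 188 mm) begins 65 mm behind the grasp point.
Start: joints at [-1.378, 0.13, 1.488, -0, 1.523, -0.085], TCP at [0.165, -0.577, 0.219] pointing down, gripper open.
Joint ranges: [-2.96, 2.96], [-0.89, 2.26], [0.02, 2.5], [-1.34, 4.48], [0, 2.73], [-2.66, 2.66]. Speed limits (rad/s): [2.39, 2.39, 2.79, 3.14, 3.14, 3.14].

## Interface

Orientations are given as a rotation vector (axis times angle).
In Python, from plant import monitor, eyes, ticket gives the robot as it stands.
- The arm moves only by the tool arm_command, never from a script. Its argument "deltas" is a list that holds one entry, the list of rows, each a list of 6 numbers: the shift along the world's x, y, z in cm, then the turn, a rotation vector about the world's x, y, z in degrees. In form: [[[tx, ty, tz, rx, ry, rz], ...]]. A call has 1 to 12 rows; each row shifts and turns the commanded pose from where the row before left it; what a row does not reach is not made up. A row lasts 1/12 s, in which the tool goes at most 41.7 mm and 7.16 degrees, less where a joint would pass 70% of its speed; a pose out of reach is approached as far as the arm can. A call is refused whole if a number of a shift passes 4.17 or a number of a turn 7.16, either way. A call with a gripper value outside its range is refused whole. "gripper" is the opening, from -1 (shut) to 1 (fully open), set as the call begins (left out, the last holds). The fingers move at their own pace and stop on an object; "squeeze" is the grip in N (left out, the last holds). Time passes only in rows, so rows that do not move let the fingers close. It gives the time, the measured TCP pose, the force, the opening and the grip force at its end, in the units of the state.
- monitor.read_state(): the state, without advancing time (a new reading comes with each control period).
- eyes.read_camera(name): name is "side" or "top" or "wrist"; returns the picture (420x560x3 uint8, blue, green, red); there is no depth.
- eyes.camera_model(name): a dict with "fx", "fy", "cx", "cy" (pixels), "rvec" (rotation vector, rad) and "tvec" (3), from world to camera coordinates, as OpenCV has them. Camera axes: x right, y down, z forward; pixel columns grow to the right and rows downward; lengths in m; the calibration is good to about 2 mm. A picture is of the moment at which its call begins: read the wrist's pose just before it. camera_model takes no time and is no camera call; for the wrist camera it gives the pose at the moment of the call.
- ticket.close_job(): hands the job in; it is judged then, once.
The state is a dict: "t": time; "q": joint angles; "dq": joint speeds; "joint_torque": joint torques, N m; "tool_pos": TCP position; "orientation": TCP orientation; "force": force on the tool from outside, world axes, zero at the start; "wrist_torque": the same for the moment, N m; "opening": finger opening in m; "gripper_force": force on a finger pad.
Only numpy, scipy, OpenCV 4.12 (cv2) and the standard library are available. Lean on these libraries where they do the work, as an engineer would, in place of code of your own. Each camera call takes 0.05 s, during which the arm holds its last target. There are 200 camera calls.

## Task

Close the watch-parts case on the bench. Its lid is propped up by the folding steel stay on its side: take the stay's knee by its side pin, lift it just past centre so that it is unlocked but the lid still stands up by itself, and let go of it; then take the lid by the bar on its free edge and lower it gently by hand until it lies fully shut, letting it neither drop nor slam. Leave everything else on the bench where it is.

Things in the scene. Friction and masses are not known exactly. Their poses are not given: they have to be found in the camera images.
- case: Open wooden parts case, 220 mm deep (its x) by 260 mm wide (its y) by 90 mm high, fixed to the bench. Origin: centre of its underside; x points away from the robot at yaw 0, z up. The lid's hinge line is parallel to its y, at x = +110 mm, z = 92 mm.
- lid (a joint): Opening angle of the lid, rad: 0 = shut, flat on the case; about 1.0 to 1.05 at the start, propped by the stay. Aluminium plate 218 mm deep, 240 wide, 8 thick, 0.75 to 1.1 kg, hinged along the case's far (+x) rim. Free of the stay it falls shut by its own weight; nothing brakes it.
- handle (a point): Middle of the round steel bar on the lid's free edge: 12 mm thick, 120 mm long, parallel to the hinge. With the lid shut it lies 262 mm in front (case -x) of the hinge line and 4 mm above it. Two posts carry it 55 mm either side of the middle; 35 mm clear gap to the lid's edge. The bar turns in the fingers as the lid swings.
- tab (a point): Grip point on the pin of the stay's knee: steel, 12 mm thick, with a free-turning sleeve, pointing sideways (case -y), parallel to the hinge; point on its axis, 58 mm out from the case's side wall, 16 mm from the pin's free end. The pin rises on a 65 mm arc about the lower pivot, which is lower and nearer the robot: mostly up, leaning back towards case -x by 10 degrees at first to 40 later.
- pin_end (a point): Free end of the knee's pin. The stay is two flat steel links: the lower turns on a slotted bracket on the case's side, the upper runs on from the knee to the lid, away and up. At the start the knee sags 1 to 17 mm below the line of its outer pivots, which locks it; how much, and the height of that line, vary between cases. The knee stays where it is left, within limits.
- hinge (a point): Middle of the lid's hinge line. Lifting the knee slowly by its pin takes 2.5 to 7 N at first; the load falls by about 0.2 N per mm, is about 2 N with the links in line, and is gone some 8 to 13 mm past the line: let go there and the lid crashes down. On or below the line the stay is locked. Let go at a load of about 1 N. As the lid is then lowered by its bar, the knee folds on upwards.
- flat_tin: Bystander: round aluminium tin, 44 mm across, 18 mm high, near the stay. Origin: centre of its underside.
- tall_tin: Bystander: round steel tin, 40 mm across, 40 mm high. Origin: centre of its underside.
- loupe: Bystander: black eye loupe, 36 mm across, 30 mm high. Origin: centre of its underside.
- dust_cover: Bystander: clear domed dust cover on a tray, 90 mm across, 78 mm high. Origin: centre of its underside.
- driver: Bystander: screwdriver 130 mm long lying on the bench.
- movement_holder: Bystander: round steel movement holder, 52 mm across with a cross bar of 70 mm, 25 mm high. Origin: centre of its underside.
- pith_cup: Bystander: white ceramic cup, 48 mm across, 45 mm high. Origin: centre of its underside.

How it is judged:
On the way, in this order (a step that is already met when the one before it is completed fails the run):
1. the knee pin has been lifted (by at least 3 mm) and let go, with the lid still standing open (distance of tab from where it was at the start of the episode above 0.003 m and value of joint lid above 0.9 rad and contact force between each of the arm, the fingers and case below 0.2 N), for 0.3 s.
2. the lid is on its way down with the fingers on it (value of joint lid between 0.15 and 0.75 rad and contact force between the fingers and case above 0.5 N), for 0.1 s.
At the end, for the whole second after the job is handed in: The lid lies fully shut (within 0.015 rad, 4 mm at its edge) and at rest, and the robot has let go (value of joint lid below 0.015 rad and velocity of joint lid below 0.05 rad/s); the robot touches nothing.
It fails at once if the lid drops or slams (falls faster than 1.5 rad/s, 0.4 m/s at its edge) (velocity of joint lid below -1.5 rad/s).
It fails at once if something else on the bench is knocked away (more than 20 mm) (distance of any of flat_tin, tall_tin, loupe, dust_cover, driver, movement_holder, pith_cup from where it was at the start of the episode above 0.02 m).
It also fails if it takes over 64 s, if anything falls off the work surface, if the arm or the gripper's body presses on something with over 40 N, if the wrist force passes 120 N, or if a joint passes its speed limit or range.

## Working session

There is one attempt and no reset: what is moved stays moved. The work goes in short steps, Python scripts to look and compute and a tool call to move; the robot and the scene stay as the last step left them, time stands still between calls to the robot, and variables do not carry over. Pictures are saved under pics/ and viewed, at most 11 in all, crops included, and the job is handed in when it is done.

Besides the shell and the picture viewer there is one more tool, called after "Emit:" as a command line: name --argument value ..., lists and objects as JSON in quotes. arm_command: Moves the arm, as the interface text tells. Its arguments: {"type":"object","properties":{"deltas":{"type":"array"},"gripper":{"type":"number"},"squeeze":{"type":"number"}},"required":["deltas"]}

```bash
ls; mkdir -p pics
cat > h.py <<'E'
import numpy as np, cv2
from plant import monitor, eyes, ticket
def snap(n,f):
    im=eyes.read_camera(n); cv2.imwrite('pics/'+f,im); return im
def P(m):
    R=cv2.Rodrigues(np.array(m['rvec'],float))[0]; t=np.array(m['tvec'],float).reshape(3)
    return R,t,np.array([[m['fx'],0,m['cx']],[0,m['fy'],m['cy']],[0,0,1.]])
def proj(m,X):
    R,t,K=P(m); c=(np.atleast_2d(X)@R.T+t)@K.T; return c[:,:2]/c[:,2:]
def ray(m,uv):
    R,t,K=P(m); d=R.T@np.linalg.solve(K,np.array([uv[0],uv[1],1.])); return -R.T@t,d
def plane(m,uv,n,d):  # n.X=d
    o,v=ray(m,uv); return o+v*(d-np.dot(n,o))/np.dot(n,v)
E
python3 - <<'E'
from h import *
for n in ('side','top'):
    snap(n,n+'0.png'); m=eyes.camera_model(n); R,t,K=P(m); print(n,m['fx'],-R.T@t,R[2])
s=monitor.read_state(); print(s['t'],s['tool_pos'],s['orientation'],s['force'])
E
```

```text
pics
side 392.3081101847364 [0.37525349 0.71299719 0.97661305] [ 0.15295744 -0.65964546 -0.73584774]
top 439.6918830926732 [ 0.49180356 -0.02122499  1.3097791 ] [ 0.03241957  0.00693067 -0.99945032]
0.1 [ 0.16445765 -0.57649893  0.21770295] [-3.10971921e+00 -4.34674580e-01  1.21037070e-04] [-0.63526737 -0.26197297 -0.37452316]
```

View pics/side0.png

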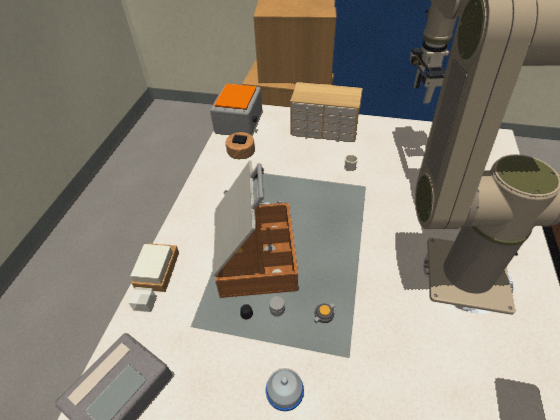

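View pics/top0.png

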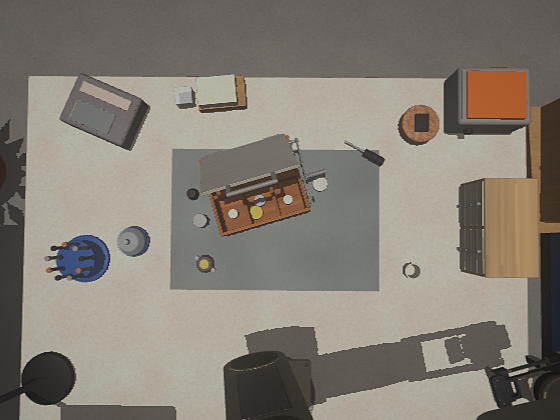

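Run:
```python
from h import *
im=cv2.imread('pics/top0.png')[120:250,185:345]
a=cv2.resize(im,None,fx=5,fy=4.6,interpolation=cv2.INTER_CUBIC)
a=cv2.resize(im,(720,585),interpolation=cv2.INTER_CUBIC); cv2.imwrite('pics/topc.png',a)
```

```text
(no output)
```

View pics/topc.png

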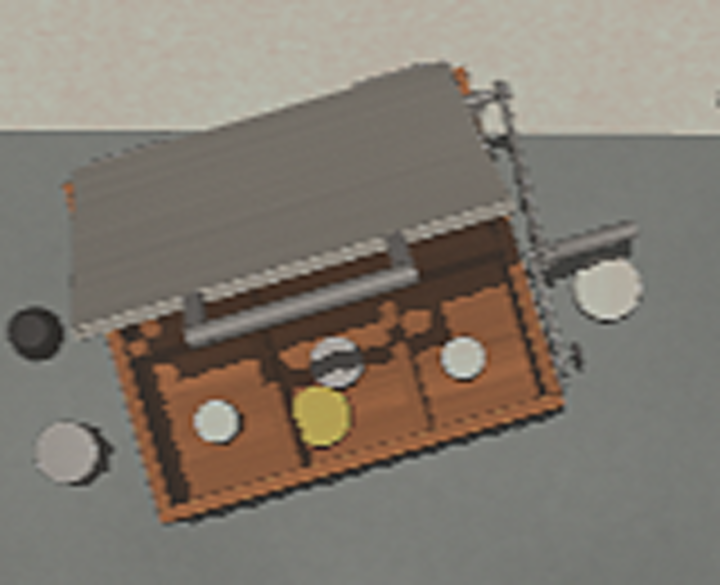

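Run:
```python
from h import *
m=eyes.camera_model('top'); Z=np.array([0,0,1.])
f=lambda u,v,z: plane(m,(185+u/4.5,120+v/4.5),Z,z)
L=f(165,522,.09);R=f(563,405,.09); d=L-R; print('front L,R',L,R,np.linalg.norm(d),'yaw',np.degrees(np.arctan2(-d[0],d[1])))
for z in(.29,.315):
  a=f(188,335,z);b=f(415,272,z);print('handle',z,a,b,np.linalg.norm(a-b),(a+b)/2, np.degrees(np.arctan2(-(a-b)[0],(a-b)[1])))
for z in(.08,.1,.12,.14): 
  a=f(636,230,z);b=f(545,252,z);print('pin end',z,a,'root',b,np.linalg.norm(a-b))
print('lowpivot .06',f(575,357,.06)); print('flat tin',f(607,290,.018)); print('hinge R end',f(460,75,.09),'L',f(68,190,.09))
```

```text
front L,R [0.47039397 0.14568373 0.09      ] [ 0.54446424 -0.09910443  0.09      ] 0.2557491896795828 yaw 16.83525046978348
handle 0.29 [0.57054458 0.10760065 0.29      ] [ 0.60405804 -0.0094633   0.29      ] 0.1217666651116156 [0.58730131 0.04906867 0.29      ] 15.97553532365109
handle 0.315 [0.56861423 0.10444247 0.315     ] [ 0.6013061  -0.00975164  0.315     ] 0.11878154155247336 [0.58496017 0.04734542 0.315     ] 15.975535323651123
pin end 0.08 [ 0.65443898 -0.14460803  0.08      ] root [ 0.64026899 -0.08798244  0.08      ] 0.05837162740586211
pin end 0.1 [ 0.65179403 -0.14260145  0.1       ] root [ 0.63785449 -0.08689675  0.1       ] 0.0574223247672528
pin end 0.12 [ 0.64914907 -0.14059486  0.12      ] root [ 0.63543998 -0.08581107  0.12      ] 0.056473022128643476
pin end 0.14 [ 0.64650412 -0.13858827  0.14      ] root [ 0.63302548 -0.08472539  0.14      ] 0.05552371949003414
lowpivot .06 [ 0.57619755 -0.10843131  0.06      ]
flat tin [ 0.62309998 -0.13204594  0.018     ]
hinge R end [ 0.74884609 -0.03407403  0.09      ] L [0.67549911 0.20838818 0.09      ]
```

Emit:
arm_command --deltas '[[[1.5,3.5,1.5,0,0,7],[1.5,3.5,1.5,0,0,7],[1.5,3.5,1.5,0,0,7],[1.5,3.5,1.5,0,0,7],[3.8,1.1,0.3,0,0,7],[3.8,1.1,0.3,0,0,7],[3.8,1.1,0.3,0,0,7],[3.8,1.1,0.3,0,0,7],[3.8,1.1,0.3,0,0,7],[3.8,1.1,0.3,0,0,7],[3.8,1.1,0.3,0,0,7],[3.8,1.1,0,0,0,7]]]' --gripper 1

```text
t: 1.1
tool_pos: [0.5304, -0.348, 0.2999]
orientation: [2.013, 2.411, -0.0]
force: [0.2, -0.5, -0.1]
opening: 0.0931
gripper_force: 0.0
```

Run:
```python
from h import *
m=eyes.camera_model('wrist'); R,t,K=P(m); s=monitor.read_state(); print(s['tool_pos'],s['orientation'],s['q'])
from scipy.spatial.transform import Rotation as Ro
T=Ro.from_rotvec(s['orientation']).as_matrix(); print('cam in tool',T.T@(-R.T@t-np.array(s['tool_pos'])), 'look in tool',T.T@R[2],T.T@R[0],m['fx'])
print('tool x yaw',np.degrees(np.arctan2(T[1,0],T[0,0])),'tilt',T[2])
print('tab proj now',proj(m,[[.6485,-.128,.09],[.6485,-.128,.12]]))
```

```text
[ 0.5304344  -0.34800438  0.29986141] [ 2.01344733e+00  2.41113841e+00 -4.88295019e-05] [-6.61401935e-01  2.05725912e-01  1.25798340e+00 -4.24969574e-05
  1.67755899e+00 -8.40688920e-01]
cam in tool [ 0.06910662  0.00036093 -0.16587945] look in tool [-2.48800665e-01 -7.18058090e-04  9.68554445e-01] [-1.79910405e-03  9.99998343e-01  2.79218806e-04] 337.3554054233679
tool x yaw 100.27212625793753 tilt [-2.69858591e-04  1.84845075e-04 -9.99999947e-01]
tab proj now [[436.44580389 -16.36817499]
 [451.50345337 -29.07445198]]
```

Emit:
arm_command --deltas '[[[2.2,2.87,-1.67,0,0,6],[2.2,2.87,-1.67,6.4,1.87,0],[2.2,2.87,-1.67,6.4,1.87,0],[2.2,2.87,-1.67,6.4,1.87,0],[2.2,2.87,-1.67,0,0,0],[2.2,2.87,-1.67,0,0,0],[0,0,0,0,0,0],[0,0,0,0,0,0]]]'

```text
t: 1.77
tool_pos: [0.6603, -0.1742, 0.1961]
orientation: [-1.709, -2.27, -0.298]
force: [0.3, 0.7, 0.4]
opening: 0.0932
gripper_force: 0.0
```

Run:
```python
from h import *
import pickle
m=eyes.camera_model('wrist'); s=monitor.read_state(); im=snap('wrist','w1.png'); pickle.dump((m,s),open('w1.pkl','wb'))
print(s['tool_pos'],s['q'],s['force'])
```

```text
[ 0.66025844 -0.17420525  0.19610667] [-0.47176632  0.59261819  1.00051686  0.25722399  1.79195971 -0.7262    ] [0.25569635 0.74104397 0.43354279]
```

View pics/w1.png

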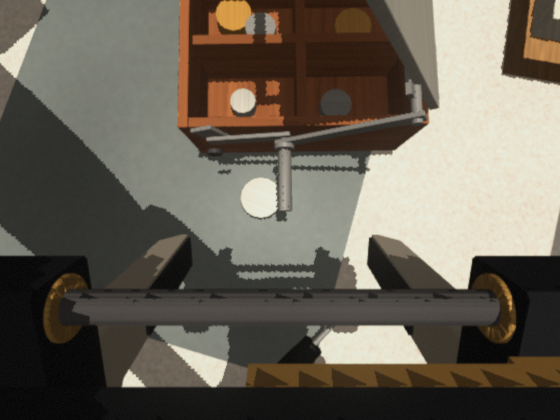

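Run:
```python
from h import *
import pickle
m,s=pickle.load(open('w1.pkl','rb')); mt=eyes.camera_model('top'); Z=np.array([0,0,1.])
a=np.radians(16.3); ex=np.array([np.cos(a),np.sin(a),0]); ey=np.array([-np.sin(a),np.cos(a),0])
# case pose from wrist: front rim right corner, and front edge
c1=plane(m,(181,128),Z,.09); print('front-right rim corner',c1,'hinge right corner',plane(m,(428,118),Z,.09), 'front edge pt',plane(m,(181,20),Z,.09))
O=c1+.11*ex+.13*ey; O[2]=0; print('case O',O)
def tri(L):
    A=np.zeros((3,3));b=np.zeros(3)
    for mm,uv in L:
        o,d=ray(mm,uv); d/=np.linalg.norm(d); Q=np.eye(3)-np.outer(d,d); A+=Q;b+=Q@o
    x=np.linalg.solve(A,b); return x
for n,u,v in (('end',(286,208),(326.0,171.2)),('root',(284,146),(306.1,176))):
    x=tri([(m,u),(mt,v)]); print(n,x,'case',(x-O)@ex,(x-O)@ey, proj(m,x)-u,proj(mt,x)-v)
for yy in(-.204,): 
    x=plane(m,(286,208),ey,O@ey+yy); print('by y',x,(x-O)@ex); x=plane(mt,(326,171.2),ey,O@ey+yy); print('top by y',x)
```

```text
front-right rim corner [ 0.54942296 -0.09955972  0.09      ] hinge right corner [ 0.75388033 -0.03199608  0.09      ] front edge pt [ 0.51892894 -0.00407576  0.09      ]
case O [0.61851487 0.05608831 0.        ]
end [ 0.65512022 -0.14222043  0.08376343] case -0.020524651458288867 -0.20061167468747795 [[-1.92401654  0.75780266]] [[-0.38391005 -0.51392   ]]
root [ 0.63984242 -0.0879919   0.08165698] case -0.01996822806271253 -0.14427488291676302 [[ 0.2824884  -0.07750785]] [[0.04612631 0.08084464]]
by y [ 0.65703647 -0.1451903   0.13034883] -0.01951897091843993
top by y [ 0.65642783 -0.14536827  0.06299122]
```

Emit:
arm_command --deltas '[[[3.4,1.0,-1.0,0,0,0],[3.4,1.0,-1.0,0,0,0],[0,0,0,0,0,0],[0,0,0,0,0,0],[0,0,0,0,0,0]]]'

```text
t: 2.23
tool_pos: [0.7282, -0.1582, 0.1802]
orientation: [-1.716, -2.272, -0.3]
force: [-0.3, 0.2, 1.0]
opening: 0.0929
gripper_force: 0.0
```

Run:
```python
from h import *
import pickle
m=eyes.camera_model('wrist'); s=monitor.read_state(); im=snap('wrist','w2.png'); pickle.dump((m,s),open('w2.pkl','wb'))
print(s['tool_pos'],s['force'])
```

```text
[ 0.72822079 -0.15819176  0.18016963] [-0.28863717  0.18417372  0.99606955]
```

View pics/w2.png

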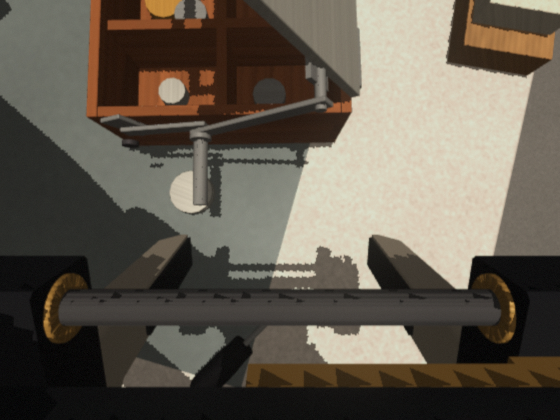

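Run:
```python
from h import *
a=cv2.imread('pics/w1.png')[125:225,250:320]; b=cv2.imread('pics/w2.png')[115:215,165:235]
cv2.imwrite('pics/pin.png',cv2.resize(np.hstack([a,b]),None,fx=5.5,fy=5.5,interpolation=cv2.INTER_NEAREST))
```

```text
(no output)
```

View pics/pin.png

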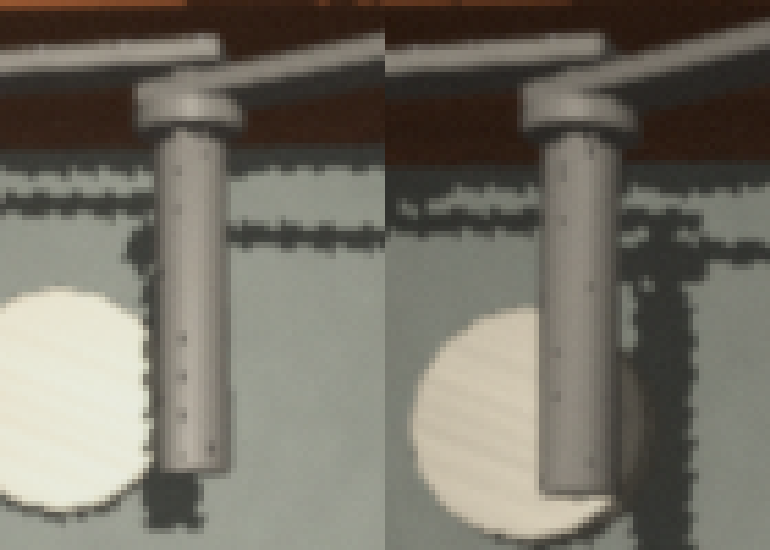

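Run:
```python
from h import *
import pickle
from scipy.optimize import least_squares
M=[pickle.load(open(f,'rb'))[0] for f in('w1.pkl','w2.pkl')]+[eyes.camera_model('top')]
a=np.radians(16.5)
for n,U in (('end',[(285.6,210.5),(200.1,204.8),(326.2,171.1)]),('root',[(284.7,149.5),(200.6,139.5)])):
  for sub in ([0,1],[0,1,2]):
    if max(sub)>=len(U): continue
    r=least_squares(lambda x:np.concatenate([(proj(M[i],x)[0]-U[i]) for i in sub]),[.65,-.14,.08]); print(n,r.x.round(4),r.fun.round(1))
for i in(0,1):
    R,t,K=P(M[i]); print('depth',(R@np.array([.654,-.142,.085])+t)[2], 'exp width',337*.012/(R@np.array([.654,-.142,.085])+t)[2])
s=monitor.read_state(); print(s['tool_pos'],s['orientation'])
```

```text
end [ 0.6568 -0.1434  0.0844] [-0.   0.1  0.  -0.1]
end [ 0.6565 -0.1434  0.0828] [-0.4  0.1  0.1 -0.1 -0.2 -0.9]
root [ 0.6412 -0.0913  0.0843] [ 0.  -0.4 -0.   0.4]
depth 0.291530674943857 exp width 13.871610597336952
depth 0.2760703550147524 exp width 14.648439886940778
[ 0.72836939 -0.15845347  0.18161151] [-1.71749326 -2.27323309 -0.30059679]
```

Emit:
arm_command --deltas '[[[-2.45,0.67,-2.3,0,0,0],[-2.45,0.67,-2.3,0,0,0],[-2.45,0.67,-2.3,0,0,0],[0,0,0,0,0,0],[0,0,0,0,0,0],[0,0,0,0,0,0],[0,0,0,0,0,0]]]' --gripper 0.08 --squeeze 15

```text
t: 2.87
tool_pos: [0.6579, -0.1385, 0.1149]
orientation: [-1.719, -2.278, -0.303]
force: [-0.1, -0.6, 0.7]
opening: 0.0528
gripper_force: 0.0
```

Run:
```python
from h import *
from scipy.spatial.transform import Rotation as Ro
m=eyes.camera_model('wrist'); s=monitor.read_state(); im=snap('wrist','w3.png')
T=Ro.from_rotvec(s['orientation']).as_matrix(); p=np.array(s['tool_pos'])
print(p,s['force'],s['opening']);print(T.round(3)); tab=np.array([.6521,-.1281,.084])
print('tab in tool',T.T@(tab-p), 'pred end px',proj(m,[[.6567,-.1434,.084],[.6412,-.0913,.084]]))
```

```text
[ 0.65789532 -0.13852554  0.11489727] [-0.09965671 -0.56545351  0.74828232] 0.05281185576984215
[[-0.259  0.962 -0.089]
 [ 0.905  0.274  0.326]
 [ 0.337  0.004 -0.941]]
tab in tool [ 0.0005104  -0.00283605  0.03299417] pred end px [[274.47421761 256.21193982]
 [273.4137767  169.27124749]]
```

View pics/w3.png

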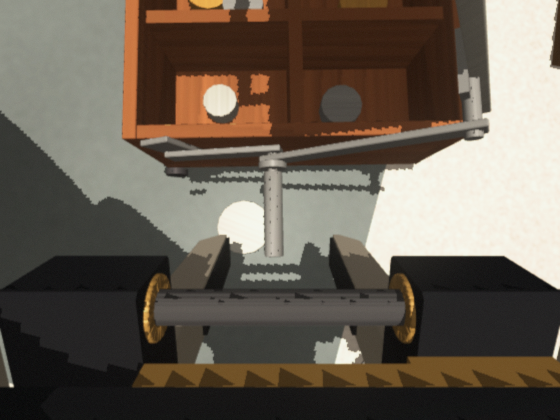

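Emit:
arm_command --deltas '[[[-0.25,0.54,-1.63,0,0,0],[-0.25,0.54,-1.63,0,0,0],[-0.23,0.54,-1.63,0,0,0],[0,0,0,0,0,0],[0,0,0,0,0,0],[0,0,0,0,0,0],[0,0,0,0,0,0]]]'

```text
t: 3.5
tool_pos: [0.6495, -0.1215, 0.0637]
orientation: [-1.716, -2.275, -0.301]
force: [-0.3, 0.1, -1.1]
opening: 0.0502
gripper_force: 0.0
```

```bash
cat > favg.py <<'E'
from h import *
import sys
F=[];n=int(sys.argv[1])
for i in range(n):
    im=eyes.read_camera('wrist'); s=monitor.read_state(); F.append(list(s['force'])+list(s['wrist_torque']))
if len(sys.argv)>2: cv2.imwrite('pics/'+sys.argv[2],im)
F=np.array(F); print('t',round(s['t'],2),'F',F.mean(0).round(2),'sd',F.std(0).round(2)); print('p',np.array(s['tool_pos']).round(4),'rv',np.array(s['orientation']).round(3),'op',round(s['opening'],4),'grip',round(s['gripper_force'],1))
E
python3 favg.py 12 w4.png
```

```text
t 4.1 F [ 0.02 -0.11 -0.07 -0.19 -0.15 -0.02] sd [0.57 0.63 0.56 0.02 0.04 0.03]
p [ 0.6477 -0.1204  0.0615] rv [-1.715 -2.272 -0.3  ] op 0.05 grip 0.0
```

View pics/w4.png

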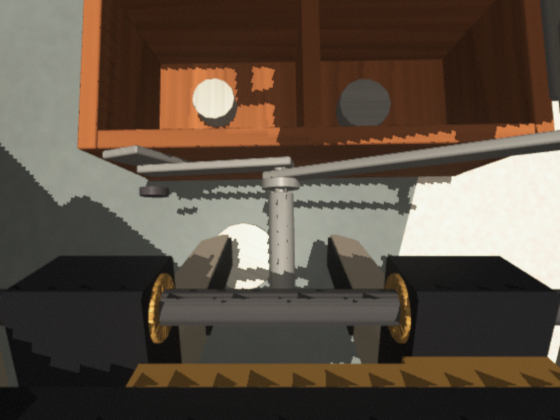

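Emit:
arm_command --deltas '[[[0,0,0,0,0,0],[0,0,0,0,0,0],[0,0,0,0,0,0],[0,0,0,0,0,0],[0,0,0,0,0,0],[0,0,0,0,0,0]]]' --gripper -1 --squeeze 15

```text
t: 4.6
tool_pos: [0.6477, -0.1205, 0.0615]
orientation: [-1.715, -2.272, -0.3]
force: [0.1, -0.3, -0.2]
opening: 0.0152
gripper_force: 0.0
```

```bash
python3 favg.py 10
```

```text
t 5.1 F [ 4.72  1.2  -1.62 -0.08 -0.92 -0.24] sd [0.9  0.55 0.38 0.08 0.11 0.04]
p [ 0.6483 -0.1204  0.0617] rv [-1.715 -2.273 -0.301] op 0.0115 grip 15.0
```

Emit:
arm_command --deltas '[[[0.05,0.02,0.1,0,0,0],[0.05,0.01,0.1,0,0,0],[0,0,0.1,0,0,0],[0,0,0,0,0,0],[0,0,0,0,0,0]]]'

```text
t: 5.52
tool_pos: [0.6482, -0.1204, 0.0641]
orientation: [-1.714, -2.271, -0.299]
force: [0.8, -0.8, -5.8]
opening: 0.0112
gripper_force: 15.0
```

```bash
python3 favg.py 8
```

```text
t 5.92 F [-0.06 -1.78 -5.84 -0.77 -0.25  0.1 ] sd [0.62 0.32 0.54 0.06 0.09 0.04]
p [ 0.6483 -0.1203  0.0643] rv [-1.714 -2.271 -0.299] op 0.0114 grip 15.0
```

Emit:
arm_command --deltas '[[[-0.04,-0.01,0.2,0,0,0],[-0.05,-0.01,0.2,0,0,0],[-0.05,-0.02,0.19,0,0,0],[-0.06,-0.02,0.19,0,0,0],[0,0,0,0,0,0],[0,0,0,0,0,0]]]'

```text
t: 6.42
tool_pos: [0.6463, -0.1209, 0.0727]
orientation: [-1.714, -2.271, -0.299]
force: [-4.8, -3.2, -2.2]
opening: 0.0118
gripper_force: 15.0
```

```bash
python3 favg.py 8
```

```text
t 6.82 F [-5.1  -2.93 -3.18 -0.8   0.56  0.39] sd [0.67 0.46 0.31 0.03 0.03 0.02]
p [ 0.6463 -0.1209  0.0727] rv [-1.714 -2.271 -0.299] op 0.0113 grip 15.0
```

Emit:
arm_command --deltas '[[[-0.06,-0.02,0,0,0,0],[-0.06,-0.02,0,0,0,0],[0,0,0,0,0,0],[0,0,0,0,0,0]]]'

```text
t: 7.15
tool_pos: [0.646, -0.1211, 0.0728]
orientation: [-1.715, -2.273, -0.301]
force: [-1.1, -2.1, -3.5]
opening: 0.0119
gripper_force: 15.0
```

```bash
python3 favg.py 8
```

```text
t 7.55 F [-0.3  -0.53 -1.94 -0.39 -0.12  0.09] sd [0.35 0.48 0.71 0.06 0.04 0.02]
p [ 0.6459 -0.1211  0.0727] rv [-1.715 -2.272 -0.3  ] op 0.0113 grip 15.0
```

Run:
```python
from h import *
a=cv2.imread('pics/w1.png')[75:165,200:435]; b=cv2.imread('pics/w2.png')[60:150,115:350]
cv2.imwrite('pics/piv.png',cv2.resize(np.vstack([a,b]),None,fx=3.3,fy=3.3,interpolation=cv2.INTER_CUBIC))
```

```text
(no output)
```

View pics/piv.png

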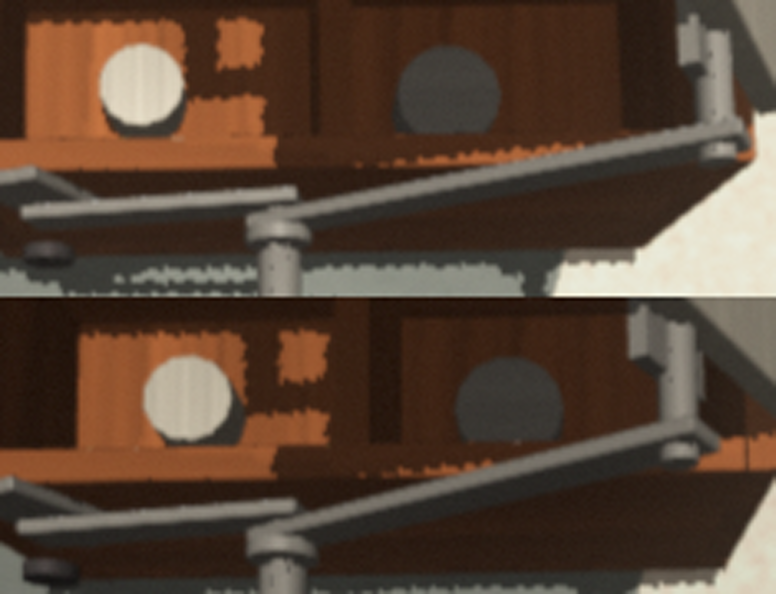

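Emit:
arm_command --deltas '[[[-0.03,-0.01,0.1,0,0,0],[-0.04,-0.01,0.1,0,0,0],[0,0,0,0,0,0],[0,0,0,0,0,0]]]'

```text
t: 7.88
tool_pos: [0.6451, -0.1213, 0.0746]
orientation: [-1.715, -2.272, -0.3]
force: [2.1, 0.6, -1.7]
opening: 0.0116
gripper_force: 15.0
```

```bash
python3 favg.py 8
```

```text
t 8.28 F [ 1.67  0.1  -1.43 -0.21 -0.44 -0.05] sd [0.55 0.37 0.29 0.04 0.03 0.03]
p [ 0.6451 -0.1214  0.0745] rv [-1.715 -2.272 -0.3  ] op 0.0115 grip 15.0
```

Run:
```python
from h import *
import pickle
from scipy.optimize import least_squares
M=[pickle.load(open(f,'rb'))[0] for f in('w1.pkl','w2.pkl')]
a=np.radians(16.6); ex=np.array([np.cos(a),np.sin(a),0]); ey=np.array([-np.sin(a),np.cos(a),0]); O=np.array([.6165,.0556,0])
D={}
for n,U in (('end',[(285.6,210.5),(200.1,204.8)]),('root',[(284.7,149.5),(200.6,139.5)]),('up',[(418.8,120.5),(321.1,107.9)]),('low',[(214.5,151.7),(130.2,143.3)]),('lowlinkend',[(208.5,139.2),(121.0,130)])):
    r=least_squares(lambda x:np.concatenate([(proj(M[i],x)[0]-U[i]) for i in (0,1)]),[.65,-.14,.08]); x=r.x
    D[n]=np.array([(x-O)@ex,(x-O)@ey,x[2]]); print(n,D[n].round(4),r.fun.round(1))
k,l,u=[D[i][[0,2]] for i in('end','low','up')]; print('low-knee',np.linalg.norm(k-l),'up-knee',np.linalg.norm(u-k), 'lean',np.degrees(np.arctan2(k[1]-l[1],k[0]-l[0])))
e=(u-l)/np.linalg.norm(u-l); print('sag',np.cross(e,k-l), 'line angle',np.degrees(np.arctan2(e[1],e[0])))
```

```text
end [-0.0182 -0.2023  0.0844] [-0.   0.1  0.  -0.1]
root [-0.0183 -0.1479  0.0843] [ 0.  -0.4 -0.   0.4]
up [ 0.0751 -0.1451  0.1453] [-0.1  0.5  0.1 -0.5]
low [-0.0829 -0.1461  0.0713] [-0.  0.  0. -0.]
lowlinkend [-0.0863 -0.1375  0.0818] [-0.   0.1  0.  -0.1]
low-knee 0.0660012340739689 up-knee 0.1114071540270456 lean 11.44429456542026
sag -0.015570899954164705 line angle 25.09005505871618<stdin>:11: DeprecationWarning: Arrays of 2-dimensional vectors are deprecated. Use arrays of 3-dimensional vectors instead. (deprecated in NumPy 2.0)
```

Emit:
arm_command --deltas '[[[-0.06,-0.02,0.15,0,0,0],[-0.06,-0.02,0.15,0,0,0],[-0.07,-0.02,0.15,0,0,0],[0,0,0,0,0,0],[0,0,0,0,0,0]]]'

```text
t: 8.7
tool_pos: [0.643, -0.122, 0.0792]
orientation: [-1.715, -2.272, -0.3]
force: [1.5, 1.1, 0.8]
opening: 0.0114
gripper_force: 15.0
```

```bash
python3 favg.py 12
```

```text
t 9.3 F [ 0.68  0.85  2.27  0.09 -0.25 -0.01] sd [0.35 0.4  0.63 0.03 0.04 0.03]
p [ 0.6431 -0.122   0.079 ] rv [-1.715 -2.272 -0.3  ] op 0.0111 grip 15.0
```

Run:
```python
from h import *
a=cv2.imread('pics/top0.png'); b=snap('top','top1.png'); F=[]
for i in range(14):
    b2=eyes.read_camera('top'); F.append(monitor.read_state()['force'][2])
print(np.round(F,1))
t=a[172:200,220:284]; r=cv2.matchTemplate(b[165:210,210:295],t,cv2.TM_SQDIFF_NORMED); y,x=np.unravel_index(r.argmin(),r.shape); 
def sub(l,c,h): d=l-2*c+h; return .5*(l-h)/d if d else 0
print('shift',x-10+sub(r[y,x-1],r[y,x],r[y,x+1]),y-7+sub(r[y-1,x],r[y,x],r[y+1,x]),r.min())
s=monitor.read_state(); print(s['t'],s['joint_torque'])
```

```text
[3.  3.4 2.6 2.  3.6 3.  2.7 3.6 3.5 2.5 3.3 3.3 3.2 3. ]
shift -2.01210034545511 -4.256497889757156 0.05954585
10.05 [-1.09181866e+00 -7.08927083e+01 -4.31021798e+01  8.72210506e-01
  1.78223033e+00  5.30706695e-02]
```

Emit:
arm_command --deltas '[[[-0.02,-0.01,0.05,0,0,0],[-0.02,-0.01,0.05,0,0,0]]]'

```text
t: 10.22
tool_pos: [0.6427, -0.1221, 0.0795]
orientation: [-1.715, -2.272, -0.3]
force: [3.8, 1.9, 0.1]
opening: 0.0114
gripper_force: 15.0
```

Emit:
arm_command --deltas '[[[-0.02,-0.01,0.05,0,0,0]]]'

```text
t: 10.3
tool_pos: [0.6424, -0.1222, 0.0801]
orientation: [-1.715, -2.272, -0.3]
force: [4.0, 2.3, 0.3]
opening: 0.0113
gripper_force: 15.0
```

Emit:
arm_command --deltas '[[[-0.02,0,0.05,0,0,0]]]'

```text
t: 10.38
tool_pos: [0.6422, -0.1223, 0.0806]
orientation: [-1.715, -2.272, -0.3]
force: [4.0, 1.4, -0.3]
opening: 0.0115
gripper_force: 15.0
```

Run:
```python
from h import *
F=[]
for i in range(10):
    eyes.read_camera('top'); s=monitor.read_state(); F.append(list(s['force'])+[s['tool_pos'][2]])
print(np.round(F,4)[:, [0,1,2,3]].T.round(4).tolist())
```

```text
[[3.874, 3.4651, 3.2174, 2.6342, 2.2954, 3.7797, 2.8653, 3.2723, 3.623, 3.4191], [1.6074, 2.4072, 2.208, 1.7367, 1.5339, 2.9279, 1.3729, 1.8045, 1.826, 1.7414], [0.3782, 0.3365, 1.5569, 0.3542, 0.5714, 0.4906, 0.4568, -0.2668, 0.5402, -0.4362], [0.0808, 0.0807, 0.0807, 0.0807, 0.0808, 0.0808, 0.0808, 0.0808, 0.0808, 0.0808]]
```

Emit:
arm_command --deltas '[[[0.06,0.02,0.03,0,0,0],[0,0,0,0,0,0],[0,0,0,0,0,0]]]'

```text
t: 11.13
tool_pos: [0.6423, -0.1222, 0.0808]
orientation: [-1.714, -2.271, -0.299]
force: [-0.1, 0.3, 0.6]
opening: 0.0114
gripper_force: 15.0
```

```bash
python3 favg.py 8
```

```text
t 11.53 F [-0.82  0.72 -0.63 -0.18 -0.08  0.09] sd [0.66 0.55 0.68 0.04 0.07 0.04]
p [ 0.6424 -0.1222  0.0809] rv [-1.714 -2.271 -0.299] op 0.0115 grip 15.0
```

Emit:
arm_command --deltas '[[[-0.02,0,0.04,0,0,0],[-0.02,-0.01,0.04,0,0,0],[-0.02,-0.01,0.04,0,0,0]]]'

```text
t: 11.78
tool_pos: [0.6419, -0.1223, 0.0821]
orientation: [-1.714, -2.271, -0.299]
force: [-1.9, 0.0, -2.6]
opening: 0.0113
gripper_force: 15.0
```

Emit:
arm_command --deltas '[[[-0.01,-0.01,0.03,0,0,0]]]'

```text
t: 11.87
tool_pos: [0.6417, -0.1224, 0.0824]
orientation: [-1.714, -2.271, -0.299]
force: [-2.3, 0.7, -2.8]
opening: 0.0114
gripper_force: 15.0
```

```bash
python3 favg.py 8
```

```text
t 12.27 F [-2.75  0.15 -2.14 -0.27  0.25  0.24] sd [0.68 0.59 0.62 0.02 0.07 0.04]
p [ 0.6418 -0.1224  0.0825] rv [-1.714 -2.271 -0.299] op 0.0118 grip 15.0
```

Emit:
arm_command --deltas '[[[-0.05,-0.01,0.02,0,0,0],[-0.05,-0.02,0.03,0,0,0]]]'

```text
t: 12.43
tool_pos: [0.6412, -0.1225, 0.0832]
orientation: [-1.715, -2.272, -0.3]
force: [-0.9, 1.7, -2.9]
opening: 0.0113
gripper_force: 15.0
```

Emit:
arm_command --deltas '[[[-0.01,0,0.02,0,0,0]]]'

```text
t: 12.52
tool_pos: [0.6411, -0.1225, 0.0835]
orientation: [-1.715, -2.272, -0.3]
force: [-1.5, 1.4, -1.5]
opening: 0.0115
gripper_force: 15.0
```

```bash
python3 favg.py 8
```

```text
t 12.92 F [-1.99  1.36 -1.22 -0.07  0.13  0.15] sd [0.44 0.5  0.55 0.04 0.02 0.04]
p [ 0.6411 -0.1226  0.0835] rv [-1.715 -2.272 -0.3  ] op 0.0115 grip 15.0
```

Emit:
arm_command --deltas '[[[0,0,0,0,0,0],[0,0,0,0,0,0],[0,0,0,0,0,0],[0,0,0,0,0,0],[0,0,0,0,0,0],[0,0,0,0,0,0]]]' --gripper 0.08

```text
t: 13.42
tool_pos: [0.6411, -0.1228, 0.0835]
orientation: [-1.715, -2.272, -0.3]
force: [-0.6, -0.0, 0.7]
opening: 0.0463
gripper_force: 0.0
```

```bash
python3 favg.py 8 w5.png
python3 - <<'E'
from h import *
a=cv2.imread('pics/top0.png'); b=snap('top','top2.png')
for n in('top1.png','top2.png'):
    b=cv2.imread('pics/'+n); t=a[176:200,222:282]; r=cv2.matchTemplate(b[161:215,207:297],t,cv2.TM_CCOEFF_NORMED); y,x=np.unravel_index(r.argmax(),r.shape); print(n,x-15,y-15,r.max(),r[15,15])
E
```

```text
t 13.82 F [ 0.15  0.09  0.31 -0.19 -0.14  0.01] sd [0.62 0.43 0.64 0.03 0.03 0.01]
p [ 0.6409 -0.1227  0.0833] rv [-1.715 -2.272 -0.3  ] op 0.0503 grip 0.0
top1.png -2 -4 0.75752145 -0.10791686
top2.png 0 -4 0.78769 -0.1570389
```

Emit:
arm_command --deltas '[[[0.3,-1.0,2.8,0,0,0],[0.3,-1.0,2.8,0,0,0],[0,0,3.8,0,0,0],[0,0,3.8,0,0,0],[0,0,3.8,0,0,0],[0,0,3.8,0,0,0],[0,0,3.8,0,0,0],[0,0,3.8,0,0,0],[0,0,3.8,0,0,0],[0,0,0,-6.4,-1.87,0],[0,0,0,-6.4,-1.87,0],[0,0,0,-6.4,-1.87,0]]]'

```text
t: 14.87
tool_pos: [0.648, -0.1443, 0.4069]
orientation: [1.889, 2.501, -0.003]
force: [0.8, 1.1, -0.5]
opening: 0.0504
gripper_force: 0.0
```

Emit:
arm_command --deltas '[[[-0.9,3.2,-0.3,0,0,0],[-0.9,3.2,-0.3,0,0,0],[-0.9,3.2,-0.3,0,0,0],[-0.9,3.2,-0.3,0,0,0],[-0.8,3.3,-0.3,0,0,0],[-0.5,3.3,-0.3,0,0,0],[0,0,0,0,0,0],[0,0,0,0,0,0],[0,0,0,0,0,0],[0,0,0,0,0,0]]]' --gripper -0.15

```text
t: 15.7
tool_pos: [0.5982, 0.0503, 0.3874]
orientation: [1.894, 2.506, -0.0]
force: [0.1, -0.0, 0.6]
opening: 0.0397
gripper_force: 0.0
```

Run:
```python
from h import *
from scipy.spatial.transform import Rotation as Ro
import pickle
m=eyes.camera_model('wrist'); s=monitor.read_state(); im=snap('wrist','w6.png'); pickle.dump((m,s),open('w6.pkl','wb'))
T=Ro.from_rotvec(s['orientation']).as_matrix(); p=np.array(s['tool_pos']); print(s['t'],p,s['q'],s['opening']); print(T.round(3))
ex=np.array([.958,.286,0]);ey=np.array([-.286,.958,0]);H=np.array([.7219,.0870,.092])
for th in(1.0,1.06,1.1):
    h=H+ex*(-.262*np.cos(th)+.004*np.sin(th))+[0,0,.262*np.sin(th)+.004*np.cos(th)]
    print(th,h,proj(m,[h-.06*ey,h,h+.06*ey]).round(1).tolist())
```

```text
15.7 [0.59819479 0.05025853 0.3873925 ] [-1.35664237e-03  1.28095322e-01  1.18645061e+00 -3.55974369e-04
  1.82696054e+00 -2.78212622e-01] 0.03967847067625563
[[-0.273  0.962  0.   ]
 [ 0.962  0.273 -0.   ]
 [-0.    -0.    -1.   ]]
1.0 [0.5895108  0.04747671 0.31462661] [[268.4, 287.5], [266.5, 213.6], [264.4, 130.4]]
1.06 [0.60253793 0.05136581 0.32251262] [[286.0, 292.3], [285.2, 216.5], [284.2, 130.5]]
1.1 [0.61146429 0.05403068 0.32731071] [[298.7, 295.4], [298.6, 218.2], [298.5, 130.6]]
```

View pics/w6.png

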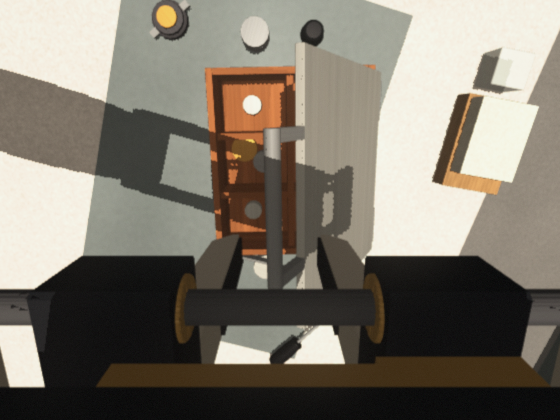

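Emit:
arm_command --deltas '[[[-0.37,-0.13,-2.2,0,0,0],[0,0,-2.2,0,0,0],[0,0,-2.2,0,0,0],[0,0,-2.2,0,0,0],[0,0,0,0,0,0],[0,0,0,0,0,0],[0,0,0,0,0,0]]]'

```text
t: 16.33
tool_pos: [0.5948, 0.0493, 0.3009]
orientation: [1.893, 2.506, 0.001]
force: [-0.2, 0.8, -0.2]
opening: 0.0393
gripper_force: 0.0
```

```bash
python3 favg.py 8 w7.png
python3 - <<'E'
import cv2,numpy as np
im=cv2.imread('pics/w7.png',0)
for r in (150,200,235): print(r,im[r,200:360:4].tolist())
E
```

```text
t 16.73 F [ 0.19  0.12  0.21 -0.03 -0.12  0.01] sd [0.49 0.53 0.77 0.04 0.05 0.03]
p [0.5945 0.0501 0.2999] rv [1.892e+00 2.507e+00 1.000e-03] op 0.0396 grip 0.0
150 [61, 54, 38, 37, 38, 59, 54, 83, 83, 81, 83, 84, 81, 81, 55, 55, 108, 155, 175, 189, 172, 149, 109, 117, 115, 113, 115, 112, 115, 115, 120, 146, 146, 147, 149, 146, 147, 148, 146, 149]
200 [134, 58, 50, 38, 36, 42, 43, 41, 40, 41, 40, 41, 42, 41, 41, 43, 56, 68, 70, 71, 71, 67, 59, 47, 52, 44, 46, 49, 90, 92, 94, 78, 79, 81, 82, 79, 79, 80, 144, 80]
235 [150, 66, 58, 37, 38, 35, 114, 60, 70, 72, 62, 80, 91, 90, 84, 52, 50, 65, 70, 69, 68, 67, 59, 43, 50, 53, 55, 56, 90, 91, 83, 75, 73, 77, 79, 78, 96, 146, 147, 85]
```

Emit:
arm_command --deltas '[[[-0.1,-0.03,0,0,0,0],[0,0,0,0,0,0],[0,0,0,0,0,0],[0,0,0,0,0,0],[0,0,0,0,0,0],[0,0,0,0,0,0],[0,0,0,0,0,0]]]' --gripper -1 --squeeze 20

```text
t: 17.32
tool_pos: [0.5934, 0.0498, 0.2993]
orientation: [1.892, 2.508, 0.0]
force: [1.5, 1.7, -0.0]
opening: 0.0111
gripper_force: 20.0
```

```bash
python3 favg.py 8
python3 - <<'E'
import numpy as np
ex=np.array([.958,.286]);H=np.array([.7219,.0870])
g=.0189
p0=np.array([.5935,.0495]); z0=.3005+.019
print('r',np.hypot((p0-H)@ex,z0-.092),'th',np.arctan2(z0-.092,-(p0-H)@ex))
E
```

```text
t 17.72 F [ 1.69  0.61 -0.38  0.07 -0.4   0.07] sd [0.32 0.51 0.39 0.03 0.05 0.03]
p [0.5933 0.0498 0.2993] rv [1.892 2.508 0.   ] op 0.0114 grip 20.0
r 0.26389496265908524 th 1.039370559834151
```

Emit:
arm_command --deltas '[[[-0.26,-0.08,-0.17,0,0,0],[-0.26,-0.08,-0.17,0,0,0],[-0.52,-0.15,-0.36,0,0,0],[-0.52,-0.16,-0.36,0,0,0],[-0.52,-0.16,-0.37,0,0,0]]]'

```text
t: 18.13
tool_pos: [0.5716, 0.0432, 0.2844]
orientation: [-1.892, -2.507, 0.001]
force: [0.1, -0.3, -0.7]
opening: 0.0112
gripper_force: 20.0
```

```bash
python3 favg.py 4
```

```text
t 18.33 F [-2.29 -0.17 -0.92 -0.01  0.31  0.04] sd [0.39 0.36 0.54 0.03 0.13 0.05]
p [0.5716 0.0433 0.2845] rv [-1.892e+00 -2.506e+00  2.000e-03] op 0.0112 grip 20.0
```

Emit:
arm_command --deltas '[[[-0.49,-0.15,-0.42,0,0,0],[-0.49,-0.15,-0.42,0,0,0],[-0.49,-0.14,-0.42,0,0,0],[-0.49,-0.15,-0.41,0,0,0],[-0.44,-0.13,-0.46,0,0,0],[-0.44,-0.13,-0.46,0,0,0],[-0.44,-0.13,-0.46,0,0,0],[-0.45,-0.13,-0.47,0,0,0]]]'

```text
t: 19.0
tool_pos: [0.5344, 0.032, 0.2493]
orientation: [-1.892, -2.507, 0.001]
force: [-3.2, 0.1, 0.5]
opening: 0.0115
gripper_force: 20.0
```

```bash
python3 favg.py 4
```

```text
t 19.2 F [-5.29 -1.11  0.44 -0.15  0.73  0.04] sd [0.42 0.7  0.68 0.04 0.11 0.02]
p [0.534  0.0319 0.2488] rv [-1.892 -2.506  0.003] op 0.0113 grip 20.0
```

Emit:
arm_command --deltas '[[[-0.41,-0.12,-0.49,0,0,0],[-0.41,-0.12,-0.49,0,0,0],[-0.41,-0.12,-0.5,0,0,0],[-0.41,-0.12,-0.5,0,0,0],[-0.35,-0.1,-0.54,0,0,0],[-0.35,-0.1,-0.54,0,0,0],[-0.35,-0.11,-0.55,0,0,0],[-0.35,-0.1,-0.55,0,0,0]]]'

```text
t: 19.87
tool_pos: [0.5045, 0.0231, 0.2075]
orientation: [1.892, 2.507, -0.0]
force: [-2.1, -1.3, -1.1]
opening: 0.0116
gripper_force: 20.0
```

```bash
python3 favg.py 4
```

```text
t 20.07 F [-0.2  -2.51 -3.94 -0.42 -0.14  0.04] sd [0.63 0.73 0.63 0.03 0.16 0.01]
p [0.5046 0.0232 0.2079] rv [-1.893e+00 -2.507e+00  1.000e-03] op 0.0113 grip 20.0
```

Emit:
arm_command --deltas '[[[-0.29,-0.09,-0.58,0,0,0],[-0.29,-0.09,-0.58,0,0,0],[-0.29,-0.09,-0.58,0,0,0],[-0.29,-0.08,-0.58,0,0,0],[-0.24,-0.07,-0.6,0,0,0],[-0.23,-0.07,-0.6,0,0,0],[-0.24,-0.07,-0.61,0,0,0],[-0.23,-0.07,-0.61,0,0,0]]]'

```text
t: 20.73
tool_pos: [0.4829, 0.0167, 0.1604]
orientation: [-1.892, -2.507, 0.002]
force: [-6.0, -4.9, -1.3]
opening: 0.0113
gripper_force: 20.0
```

```bash
python3 favg.py 4
```

```text
t 20.93 F [-4.82 -4.8  -1.94 -0.71  0.51  0.09] sd [1.09 0.4  0.71 0.02 0.23 0.03]
p [0.4829 0.0167 0.1603] rv [-1.892 -2.507  0.003] op 0.0109 grip 20.0
```

Emit:
arm_command --deltas '[[[-0.2,-0.07,-0.62,0,0,0],[-0.2,-0.07,-0.63,0,0,0],[-0.19,-0.07,-0.63,0,0,0],[-0.18,-0.07,-0.63,0,0,0],[-0.12,-0.04,-0.64,0,0,0],[-0.11,-0.04,-0.64,0,0,0],[-0.11,-0.03,-0.65,0,0,0],[-0.11,-0.03,-0.64,0,0,0]]]'

```text
t: 21.6
tool_pos: [0.4703, 0.0129, 0.109]
orientation: [-1.891, -2.506, 0.003]
force: [-7.1, -3.0, -2.1]
opening: 0.0112
gripper_force: 20.0
```

```bash
python3 favg.py 4
```

```text
t 21.8 F [-5.65 -2.03 -3.2  -0.42  0.79  0.09] sd [1.91 0.41 1.28 0.02 0.34 0.03]
p [0.4703 0.0129 0.1093] rv [-1.891 -2.506  0.003] op 0.0111 grip 20.0
```

Emit:
arm_command --deltas '[[[-0.07,-0.02,-0.5,0,0,0],[-0.07,-0.02,-0.5,0,0,0],[-0.06,-0.02,-0.5,0,0,0],[-0.05,-0.02,-0.5,0,0,0],[-0.04,-0.01,-0.4,0,0,0]]]'

```text
t: 22.22
tool_pos: [0.4677, 0.0122, 0.0854]
orientation: [-1.891, -2.506, 0.002]
force: [-5.5, -1.3, -2.3]
opening: 0.0114
gripper_force: 20.0
```

```bash
python3 favg.py 4
```

```text
t 22.42 F [-6.3  -0.95 -3.74 -0.21  0.75  0.05] sd [1.09 0.53 0.65 0.05 0.21 0.03]
p [0.4678 0.0122 0.0857] rv [-1.891e+00 -2.506e+00  2.000e-03] op 0.0114 grip 20.0
```

Emit:
arm_command --deltas '[[[-0.04,-0.01,-0.15,0,0,0],[-0.04,-0.01,-0.15,0,0,0],[-0.02,-0.01,-0.15,0,0,0],[0,0,-0.15,0,0,0],[0,0,0,0,0,0]]]'

```text
t: 22.83
tool_pos: [0.4675, 0.0121, 0.08]
orientation: [-1.892, -2.507, -0.0]
force: [-4.9, 0.4, -3.4]
opening: 0.0113
gripper_force: 20.0
```

```bash
python3 favg.py 4
```

```text
t 23.03 F [-4.59  1.58 -3.45  0.2   0.54  0.08] sd [0.21 0.68 0.56 0.01 0.02 0.03]
p [0.4675 0.0121 0.0801] rv [-1.892 -2.507 -0.   ] op 0.0114 grip 20.0
```

Emit:
arm_command --deltas '[[[-0.03,-0.01,-0.1,0,0,0],[-0.02,0,-0.1,0,0,0],[0,0,-0.1,0,0,0],[0,0,0,0,0,0]]]'

```text
t: 23.37
tool_pos: [0.4674, 0.012, 0.0771]
orientation: [1.892, 2.508, 0.001]
force: [-2.3, 3.2, -3.2]
opening: 0.0114
gripper_force: 20.0
```

```bash
python3 favg.py 4
```

```text
t 23.57 F [-2.99  4.06 -3.91  0.73  0.19  0.06] sd [0.41 0.22 0.63 0.03 0.03 0.03]
p [0.4674 0.012  0.0772] rv [1.892e+00 2.508e+00 1.000e-03] op 0.0114 grip 20.0
```

Emit:
arm_command --deltas '[[[-0.02,0.05,-0.08,0,0,0],[-0.01,0,-0.07,0,0,0],[0,0,0,0,0,0],[0,0,0,0,0,0]]]'

```text
t: 23.9
tool_pos: [0.4674, 0.012, 0.0758]
orientation: [1.892, 2.507, 0.001]
force: [-2.1, 2.5, -4.0]
opening: 0.0114
gripper_force: 20.0
```

```bash
python3 favg.py 4
```

```text
t 24.1 F [ 0.22  1.82 -3.8   0.28 -0.24  0.08] sd [0.34 0.19 0.38 0.05 0.05 0.02]
p [0.4673 0.012  0.0758] rv [1.892e+00 2.507e+00 1.000e-03] op 0.0114 grip 20.0
```

Emit:
arm_command --deltas '[[[0,0,-0.08,0,0,0],[0,0,-0.07,0,0,0],[0,0,0,0,0,0],[0,0,0,0,0,0]]]'

```text
t: 24.43
tool_pos: [0.4673, 0.012, 0.0742]
orientation: [1.892, 2.507, 0.001]
force: [1.8, 1.7, -4.0]
opening: 0.011
gripper_force: 20.0
```

```bash
python3 favg.py 4
```

```text
t 24.63 F [ 2.86  1.43 -3.53  0.17 -0.68  0.07] sd [0.5  0.52 0.49 0.02 0.04 0.01]
p [0.4673 0.012  0.0742] rv [1.892e+00 2.507e+00 1.000e-03] op 0.0116 grip 20.0
```

Emit:
arm_command --deltas '[[[0.03,0.01,-0.08,0,0,0],[0.02,0.01,-0.07,0,0,0],[0,0,0,0,0,0],[0,0,0,0,0,0]]]'

```text
t: 24.97
tool_pos: [0.4672, 0.0121, 0.0724]
orientation: [-1.893, -2.507, 0.001]
force: [1.1, -0.9, -4.6]
opening: 0.0114
gripper_force: 20.0
```

```bash
python3 favg.py 4
```

```text
t 25.17 F [ 0.93 -2.16 -3.97 -0.31 -0.39  0.08] sd [0.48 0.33 0.75 0.04 0.02 0.04]
p [0.4672 0.0121 0.0724] rv [-1.892e+00 -2.507e+00  1.000e-03] op 0.0111 grip 20.0
```

Emit:
arm_command --deltas '[[[0,0,-0.08,0,0,0],[0,0,-0.07,0,0,0],[0,0,0,0,0,0],[0,0,0,0,0,0]]]'

```text
t: 25.5
tool_pos: [0.4673, 0.0121, 0.0717]
orientation: [-1.892, -2.508, 0.001]
force: [-4.1, -2.4, 5.3]
opening: 0.0112
gripper_force: 20.0
```

```bash
python3 favg.py 4
```

```text
t 25.7 F [-4.36 -2.61  4.7  -0.42  0.51  0.09] sd [0.41 0.32 0.22 0.05 0.03 0.02]
p [0.4672 0.0121 0.0717] rv [-1.892e+00 -2.508e+00  1.000e-03] op 0.0116 grip 20.0
```

Emit:
arm_command --deltas '[[[0,0,0,0,0,0],[0,0,0,0,0,0],[0,0,0,0,0,0],[0,0,0,0,0,0],[0,0,0,0,0,0]]]' --gripper -0.35

```text
t: 26.12
tool_pos: [0.4674, 0.0124, 0.071]
orientation: [-1.892, -2.508, -0.0]
force: [0.3, -0.2, 0.3]
opening: 0.0301
gripper_force: 0.0
```

Emit:
arm_command --deltas '[[[0,0,1,0,0,0],[0,0,2,0,0,0],[0,0,3,0,0,0],[0,0,3,0,0,0],[0,0,3,0,0,0],[0,0,0,0,0,0],[0,0,0,0,0,0],[0,0,0,0,0,0],[0,0,0,0,0,0]]]'

```text
t: 26.87
tool_pos: [0.4665, 0.0124, 0.1897]
orientation: [-1.891, -2.506, 0.002]
force: [-0.3, -0.2, 0.9]
opening: 0.0301
gripper_force: 0.0
```

Run:
```python
from h import *
m=eyes.camera_model('wrist'); im=snap('wrist','w8.png'); s=monitor.read_state(); print(s['t'],s['tool_pos'],s['force'],s['opening'])
ex=np.array([.958,.286,0]);ey=np.array([-.286,.958,0]);h=np.array([.7219,.0870,.096])-.262*ex
print(proj(m,[h,h+.06*ey]).round(0).tolist())
```

```text
26.9167 [0.46634877 0.01239664 0.18949185] [-1.48659059  0.58011949  0.02911884] 0.030244518170172922
[[284.0, 208.0], [284.0, 131.0]]
```

View pics/w8.png

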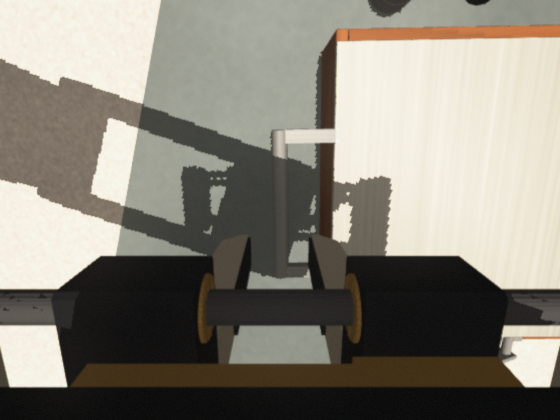

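The lid lies flat on the case. The bar, from (278,132) to (281,275), is clear of the fingers and within about 4 pixels of where it should be with the lid shut. I'm handing the job in.

```bash
python3 -c "
from plant import ticket
print(ticket.close_job())"
```

```text
the job is handed in; nothing more can be done
None
```

I unlocked the stay, lowered the lid by its bar until it was fully shut, let go, and handed the job in at about 27 s; the hand-in gave no verdict, so I can't say whether it passed.

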